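Tip a carton back on its rest and slip a lifting plate under it

TASK

Get the small brown carton onto the lifting plate without picking it up: tip it back on its rear bottom edge until it leans by itself on the sloping steel rest behind it, then slide the plate's blade squarely under the middle of its raised front, nearly as far as its rear edge. Then lower the carton gently, never letting it drop, so that it stands level on the blade in front of the rest with the plate flat on the table, and let go. Leave the other things on the table where they are.

Things in the scene. Friction and masses are not known exactly. Their poses are not given: they have to be found in the camera images.
- carton: Brown cardboard carton, a rigid box 56 mm deep (x), 110 wide (y), 125 high (z), about 0.45 kg, evenly filled. Origin: centre of its underside; +x points back to the rest: front face at x = -28 mm, rear bottom edge at +28. Tipped about that edge it balances at 24 degrees; further, it leans on the rest at 33 degrees, its front edge 30 mm up. Pushed forward past the balance it drops if nothing checks it.
- rest: Grey steel leaning rest, fixed: a panel 120 mm wide (y), 4 thick, sloping back 33 degrees from vertical, 71 mm high (86 along the slope), with thin struts to 80 mm behind. Origin: on the table, middle of the panel's front foot line, where the carton's rear edge bears; +x level, in the direction of leaning; z up. The leaning carton stands out about 39 mm past the panel's top edge.
- plate_grip (a point): Lifting plate, loose, 0.35 kg: a flat steel blade 160 mm long, 80 wide, 3 thick, lying on the table, with an upright wooden grip 14 mm thick (y), 40 long (x), its top 75 mm above the table. This point: middle of the grip, 40 mm above the table. +x points along the blade to its tip, 135 mm ahead; z up. The blade ends 25 mm behind this point.
- plate_tip (a point): Middle of the lifting plate's front edge, on the blade's upper face: 135 mm ahead of the grip and 3 mm above the table when the plate lies flat. Axes as for the grip.
- oil_bottle: White bottle with a green spout, 47 mm across, 104 mm high, standing at the far side; to be left alone. Origin: centre of its underside.
- glue_a: Yellow glue bottle with a red nozzle, 38 mm across, 98 mm high, standing at the near right; to be left alone. Origin: centre of its underside.
- leather_roll: Dark brown leather roll standing on end, 33 mm across, 58 mm high, near the robot; to be left alone. Origin: centre of its underside.

How it is judged (in metres and radians):
On the way, in this order (a step that is already met when the one before it is completed fails the run):
1. the carton leans back by itself on the rest, untouched by the robot (angle between carton's own z axis and vertical between 0.48 and 0.75 rad and z of carton in the frame of rest above 0.008 m and contact force between carton and rest above 0.05 N and contact force between carton and the arm below 0.05 N and contact force between carton and the fingers below 0.05 N), for 0.2 s.
2. the blade lies under the raised front of the leaning carton, its tip 34 mm or more past the carton's front (angle between carton's own z axis and vertical above 0.45 rad and x of plate_tip in the frame of rest between -0.026 and 0.006 m and height (world z) of plate_tip below 0.012 m and y of plate_tip in the frame of rest between -0.035 and 0.035 m), for 0.2 s.
At the end, for the whole second after the job is handed in: Carton upright (0.04 rad) and still on the blade (underside within 2-3 mm of its top), its middle 6-45 mm behind the blade tip, centred within 20 mm, square within 0.2 rad; plate flat on the table; carton's middle in front of the rest's foot line by at most 80 mm (angle between carton's own z axis and vertical below 0.04 rad and angle between plate_tip's own z axis and vertical below 0.03 rad and height (world z) of plate_tip below 0.006 m and x of carton in the frame of plate_tip between -0.045 and -0.006 m and y of carton in the frame of plate_tip between -0.02 and 0.02 m and z of carton in the frame of plate_tip between -0.002 and 0.003 m and angle between the x axis of carton and the x axis of plate_tip, either way round below 0.2 rad and x of carton in the frame of rest between -0.08 and 0 m and linear speed of carton below 0.01 m/s); the robot touches nothing.
It fails at once if the carton drops or is thrown over (turns faster than 3 rad/s) (angular speed of carton above 3 rad/s).
It fails at once if the carton is tipped too far (angle between carton's own z axis and vertical above 0.9 rad).
It fails at once if the carton is lifted bodily (height (world z) of carton above 0.05 m).
It fails at once if the white bottle, the yellow bottle or the leather roll is disturbed (distance of any of oil_bottle, glue_a, leather_roll from where it was at the start of the episode above 0.03 m or angle between any of oil_bottle, glue_a, leather_roll's own z axis and vertical above 0.5 rad).
It also fails if it takes over 72 s, if anything falls off the work surface, if the arm or the gripper's body presses on something with over 40 N, if the wrist force passes 120 N, or if a joint passes its speed limit or range.

ROBOT

A 6-joint arm with a two-finger parallel gripper is mounted at the origin on the work surface; the furniture and walls round the work are solid. World frame = base frame: x ahead of the robot, y to its left, z up, the work surface at z = 0. Lengths are in m, angles in degrees, forces in N, time in s.
With the tool pointing down it reaches from about 0.375 to 0.9 m from the base axis. Payload 3.1 kg.
Tool frame: the origin (TCP) lies at the very end of the fingers, on their centre line; the grasp point (between the pads) lies 19 mm behind it (grip_point_offset is the distance from the TCP to the grasp point, in m); y points along the fingers, x is the direction in which the jaws open and shut, and the axes are right-handed (so a half turn about y gives the same grasp; the last joint's range is limited). The gripper opens to 87 mm and grips with 3 to 60 N. Pads are 19 mm wide; open, the fingers measure 117 mm over their backs; the gripper's body (75 mm by 190 mm) begins 51 mm behind the grasp point.
Start: joints at [-75.373, 30.224, 82.088, -0, 67.689, -10.227], TCP at [0.263, -0.567, 0.223] pointing down, gripper open.
Joint ranges: [-176.69, 176.69], [-43.24, 126.21], [12.49, 139.97], [-82, 262], [0, 151.66], [-163.58, 163.58]. Speed limits (degrees/s): [159.86, 159.86, 180, 180, 180, 180].

INTERFACE

Orientations are given as a 3x3 rotation matrix whose columns are the frame's x, y, z axes.
In Python, from rig import * gives the robot as it stands.
- The arm moves only by the tool send_rows, never from a script. Its argument "moves" is text: rows parted by semicolons, each of 5 numbers parted by spaces: the finger opening in mm, from 0 to 87, then the shift along the tool's x, y, z in mm, then the turn about the tool's y in degrees. In form: fingers dx dy dz yaw; .... A call has 1 to 20 rows; each row shifts and turns the commanded pose from where the row before left it, along the tool's axes as they then stand; what a row does not reach is not made up. A row lasts 1/12 s, in which the tool goes at most 41.7 mm and 7.16 degrees, less where a joint would pass 70% of its speed; a pose out of reach is approached as far as the arm can. A call is refused whole if a number of a shift passes 41.7 or a number of a turn 7.16, either way. A call with a gripper value outside its range is refused whole. The fingers move at their own pace and stop on an object; the grip force is fixed at half the most. Time passes only in rows, so rows that do not move let the fingers close. It gives the time, the measured TCP pose, the force and the opening at its end, in the units of the state.
- read_state(): the state, without advancing time (a new reading comes with each control period).
- capture(name): name is "side" or "top" or "wrist"; returns a dict with "image" (400x640x3 uint8, blue, green, red), "z_map" (400x640 float32, m along the optical axis (not along the pixel's ray), 0 where there is no reading), "mtx" (3x3 intrinsics, pixels), "origin" and "rotation" of the camera in the world; the wrist camera has in their place "tool_from_camera" (4x4, takes a point from camera to tool coordinates, whose origin is the TCP and whose axes are the tool frame's). Camera axes: x right, y up, looking along -z (the intrinsics and any distortion apply to the point x, -y, -z); pixel columns grow to the right and rows downward; lengths in m; the calibration is good to about 2 mm. A picture is of the moment at which its call begins: read the wrist's pose just before it.
- hand_in(): hands the job in, once; it reports no verdict.
Trained networks look in a picture, given as the dict that the camera call returned (one of the last four; its "shot" number tells which), for a name from the list of things; names that differ only in an ending like _2 or _b are one class to them, and where a whole thing is asked for, a point or a joint stands for the part that bears it (a point fixed in the world has none). Each returns a list of dicts, best first, with "p" (0 to 1); they miss things now and then, are a little off and sometimes report something else, mostly with a low value. They report only what shows in the picture. A call takes as long as a camera call.
- search_frame(picture, name): "bbox" ([left, top, right, bottom] in pixels, round what is visible of it).
- masks_of(picture, name): "region" (400x640 bool, what is visible of it) and "bbox" ([left, top, right, bottom] in pixels, round what is visible of it).
- mark_of(picture, name): "pixel" ([row, column] in pixels: a listed point, or the origin of a listed thing).
The state is a dict: "time_s": time; "joint_positions": joint angles; "qvel": joint speeds; "tau": joint torques, N m; "position": TCP position; "tcp_rot": TCP orientation; "force": force on the tool from outside, world axes, zero at the start; "moment": the same for the moment, N m; "opening": opening from 0.0 (shut) to 1.0 (fully open).
Only numpy, scipy, OpenCV 4.12 (cv2) and the standard library are available. Lean on these libraries where they do the work, as an engineer would, in place of code of your own. Each camera call takes 0.05 s, during which the arm holds its last target. There are 200 camera calls.

## Working session

There is one attempt and no reset: what is moved stays moved. The work goes in short steps, Python scripts to look and compute and a tool call to move; the robot and the scene stay as the last step left them, time stands still between calls to the robot, and variables do not carry over. Pictures are saved under pics/ and viewed, about 8 in all and at most 12, crops included, and the job is handed in when it is done.

Besides the shell and the picture viewer there is one more tool, called as name(argument=value, ...), one argument or row to a line, values as JSON. send_rows: Moves the arm, as the interface text tells. Its arguments: {"type":"object","properties":{"moves":{"type":"string"}},"required":["moves"]}

```bash
ls; mkdir -p pics; cat > h.py <<'E'
from rig import *
import numpy as np, cv2
def cam(c,s=None):
    if 'origin' in c: return np.array(c['rotation']),np.array(c['origin'])
    T=np.array(c['tool_from_camera']);R=np.array(s['tcp_rot']);p=np.array(s['position'])
    return R@T[:3,:3], R@T[:3,3]+p
def world(c,s=None):
    R,o=cam(c,s);K=np.array(c['mtx']);z=c['z_map']
    v,u=np.mgrid[0:400,0:640]
    P=np.stack([(u-K[0,2])/K[0,0]*z,-(v-K[1,2])/K[1,1]*z,-z],-1)
    W=P@R.T+o; W[z<=0]=np.nan
    return W
def ray(c,px,h,s=None):
    R,o=cam(c,s);K=np.array(c['mtx'])
    d=R@np.array([(px[1]-K[0,2])/K[0,0],-(px[0]-K[1,2])/K[1,1],-1]); return o+d*(h-o[2])/d[2]
E
python3 - <<'E'
from h import *
s=read_state();print(s)
for n in ['top','side']:
    c=capture(n);print(n,c['mtx'],c['origin'],c['rotation'],[k for k in c])
    cv2.imwrite(f'pics/{n}0.png',c['image']);W=world(c)
    for t in ['carton','rest','plate_grip','plate_tip','oil_bottle','glue_a','leather_roll']:
        m=mark_of(c,t)[:1];q=masks_of(c,t)[:1]
        h={'plate_grip':.04,'plate_tip':.003}.get(t,0)
        print(t,[(x['pixel'],round(x['p'],2),ray(c,x['pixel'],h).round(3)) for x in m])
        for x in q:
            p=W[x['region']];p=p[~np.isnan(p[:,0])];print('   ',x['bbox'],round(x['p'],2),np.percentile(p,[2,50,98],axis=0).round(3).tolist())
E
```

```text
pics
{'time_s': 0.0, 'joint_positions': array([-7.53703867e+01,  3.02799049e+01,  8.21553882e+01, -3.32108627e-04,
        6.76882920e+01, -1.02280984e+01]), 'qvel': array([ 0.03295784,  0.01418979,  0.04083272, -0.02519415,  0.00957108,
        0.08406918]), 'tau': array([ 5.79935477e-04, -4.40040672e+01, -1.76590240e+01,  6.31381175e-02,
        5.81319490e-02, -1.66648579e-04]), 'position': array([ 0.26256139, -0.56638063,  0.2215671 ]), 'tcp_rot': array([[ 4.20367655e-01, -5.49972443e-04,  9.07353697e-01],
       [-9.07351379e-01,  2.08568041e-03,  4.20367845e-01],
       [-2.12364056e-03, -9.99997674e-01,  3.77734329e-04]]), 'force': array([ 0.16626864,  0.41735826, -0.84665471]), 'moment': array([-0.00703799, -0.0600397 , -0.06090386]), 'opening': 1.0009675181388888}
top [[500.36265546   0.         317.69361998]
 [  0.         500.36265546 192.20687112]
 [  0.           0.           1.        ]] [ 0.3847955  -0.14741988  1.0162271 ] [[ 2.47769451e-02  9.93089385e-01 -1.14715196e-01]
 [-9.99687513e-01  2.49934911e-02  4.49531188e-04]
 [ 3.31355789e-03  1.14668211e-01  9.93398320
[... 1965 characters left out ...]
 [0.454, 0.025, 0.003], [0.489, 0.062, 0.074]]
plate_tip [([240.8, 318.8], 0.86, array([ 0.449, -0.099,  0.003]))]
    [252.3, 228.0, 328.6, 276.3] 0.79 [[0.415, -0.091, 0.001], [0.454, 0.025, 0.003], [0.491, 0.062, 0.074]]
oil_bottle [([202.8, 261.9], 0.56, array([ 0.697, -0.215, -0.   ]))]
    [256.2, 175.1, 272.5, 205.5] 0.88 [[0.672, -1.273, -0.472], [0.686, -0.207, 0.033], [1.629, -0.195, 0.069]]
glue_a [([215.4, 403.4], 0.6, array([ 0.364, -0.348,  0.   ]))]
    [398.5, 190.2, 417.7, 212.7] 0.63 [[0.337, -0.34, 0.018], [0.349, -0.325, 0.045], [0.37, -0.318, 0.07]]
leather_roll []
    [414.6, 210.9, 424.4, 219.8] 0.48 [[0.277, -0.257, 0.052], [0.29, -0.247, 0.055], [0.3, -0.235, 0.057]]
```

```bash
python3 - <<'E'
from h import *
c=capture('top');W=world(c)
big=cv2.resize(c['image'][150:320,190:450],None,fx=3,fy=3)
cv2.imwrite('pics/a.png',big)
def rect(P,n):
    r=cv2.minAreaRect((P[:,:2]*1000).astype(np.float32));print(n,len(P),np.round(r[0],1),np.round(r[1],1),round(r[2],2))
def pts(t,lo,hi):
    m=masks_of(c,t)[0]['region'];k=np.ones((3,3),np.uint8)
    P=W[m&(W[...,2]>lo)&(W[...,2]<hi)];return P
rect(pts('carton',.115,.135),'carton top')
P=pts('plate_grip',-.01,.008);rect(P,'blade')
P=pts('plate_grip',.06,.09);rect(P,'grip top')
P=pts('rest',.005,.08);
P=pts('rest',.06,.085);rect(P,'rest top')
import numpy as np
x=P[:,0];print(np.polyfit(P[:,0],P[:,1],1))
for lo in (.02,.03,.04,.05): 
    P=pts('rest',lo,lo+.01); print(lo,P.min(0).round(3) if len(P) else 0,P.max(0).round(3) if len(P) else 0)
c2=capture('side');cv2.imwrite('pics/b.png',cv2.resize(c2['image'][140:300,230:450],None,fx=3,fy=3))
W=world(c2);c=c2
P=pts('carton',.02,.115);P=P[(P[:,1]>-.2)];print('front face',np.polyfit(P[:,0],P[:,1],1),np.percentile(P,[1,99],axis=0).round(3).tolist())
E
```

```text
Traceback (most recent call last):
IndexError: list index out of range
```

View pics/a.png

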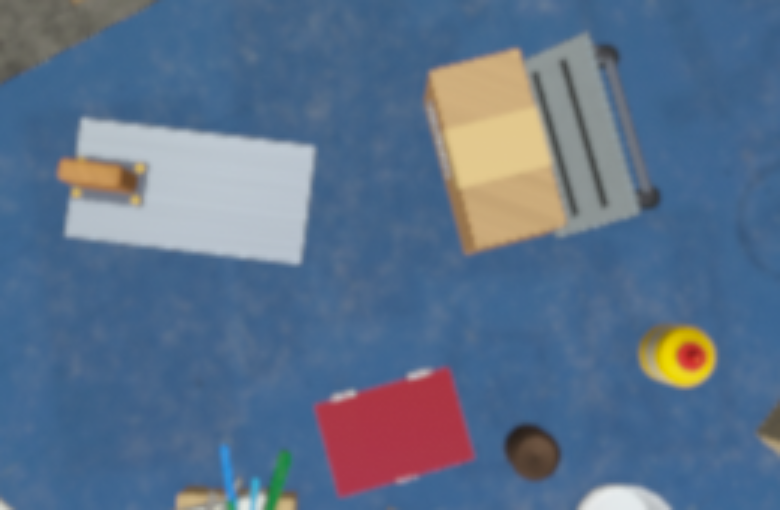

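The top view shows the plate at left (grip at crop 100,178), carton (500,150) with rest behind it at right, bottles clear of the path. The lean direction is about −y, slightly +x.

```bash
cat >> h.py <<'E'
def pts(c,W,b,lo,hi):
    x0,x1,y0,y1=b;P=W.reshape(-1,3)
    return P[(P[:,0]>x0)&(P[:,0]<x1)&(P[:,1]>y0)&(P[:,1]<y1)&(P[:,2]>lo)&(P[:,2]<hi)]
def rect(P,n):
    r=cv2.minAreaRect((P[:,:2]*1000).astype(np.float32));print(n,len(P),np.round(r[0],1),np.round(r[1],1),round(r[2],2),'z',P[:,2].mean().round(4))
    return r
E
python3 - <<'E'
from h import *
c=capture('top');W=world(c)
rect(pts(c,W,(.38,.57,-.27,-.15),.115,.135),'carton top')
P=pts(c,W,(.4,.52,.02,.08),.06,.09);rect(P,'grip top')
P=pts(c,W,(.42,.58,-.34,-.24),.062,.08);P=P[P[:,2]<.09];rect(P,'rest top')
for m in masks_of(c,'plate_grip')[:1]:
    Q=W[m['region']];Q=Q[Q[:,2]<.008];rect(Q,'blade')
P=pts(c,W,(.42,.58,-.31,-.255),.015,.066)
A=np.c_[P,np.ones(len(P))]
# RANSAC plane
best=None;rng=np.random.default_rng(0)
for i in range(500):
    q=P[rng.choice(len(P),3,False)];n=np.cross(q[1]-q[0],q[2]-q[0]);n/=np.linalg.norm(n)+1e-12
    k=abs((P-q[0])@n)<.002
    if best is None or k.sum()>best.sum():best=k
Q=P[best];m=Q.mean(0);n=np.linalg.svd(Q-m)[2][2];n*=np.sign(n[2]);print('panel n',n,len(P),len(Q),m,'tilt',np.degrees(np.arcsin(n[2])))
d=-n[:2]/np.linalg.norm(n[:2]);t=np.array([-d[1],d[0]]);off=n@m/np.linalg.norm(n[:2]); print('lean dir',d,np.degrees(np.arctan2(d[1],d[0])),'foot along d',-off,'lateral',np.percentile(Q[:,:2]@t,[0,1,50,99,100]))
c=capture('side');cv2.imwrite('pics/b.png',cv2.resize(c['image'][140:300,230:450],None,fx=3,fy=3))
W=world(c)
P=pts(c,W,(.4,.55,-.215,-.15),.02,.115);f=np.polyfit(P[:,0],P[:,1],1);print('front',f,np.degrees(np.arctan(f[0])),len(P),np.percentile(P,[1,99],axis=0).round(3).tolist())
for m in masks_of(c,'plate_grip')[:1]:
    Q=W[m['region']];Q=Q[Q[:,2]<.008];rect(Q,'blade')
E
```

```text
carton top 1931 [ 477.3 -215.5] [110.1  57.1] 15.97 z 0.1249
grip top 152 [460.4  38.3] [37.2 14.1] 84.58 z 0.0741
rest top 364 [ 487.8 -286.3] [ 60.4 132.8] 79.22 z 0.068
blade 26 [ 727.6 -239.7] [ 34.3 120.6] 67.37 z -0.0115
panel n [-0.23818172  0.80557398  0.54251271] 1109 977 [ 0.4882656  -0.27509516  0.04418743] tilt 32.854854015086744
lean dir [ 0.2835336 -0.9589623] -73.52878522603825 foot along d 0.3737088274424313 lateral [0.33722423 0.33820572 0.38896084 0.45408888 0.45668882]
front [ 0.293505   -0.32658898] 16.35722784176567 1951 [[0.418, -0.21, 0.021], [0.523, -0.173, 0.114]]
blade 1231 [459.5 -15.2] [160.2  91. ] 85.07 z 0.0026
```

View pics/b.png

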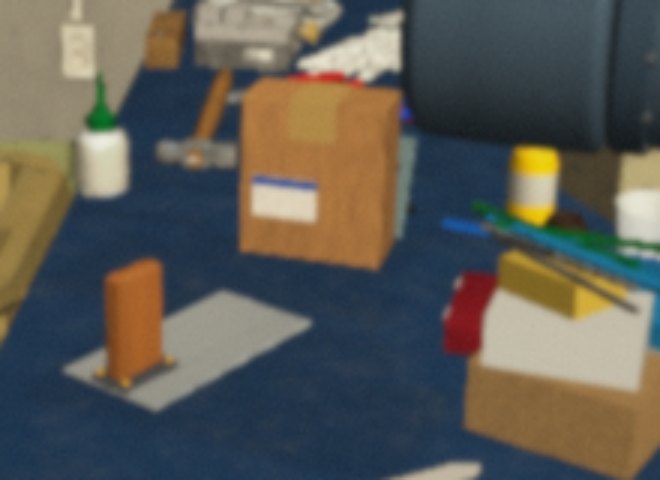

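The side view agrees: front face at 16.4° and the carton close in front of the rest, with about a 6 mm gap. I'll set up rest-frame coordinates (X along the lean, Y left) and move above the carton.

```bash
cat >> h.py <<'E'
ANG=np.radians(-73.9);D=np.array([np.cos(ANG),np.sin(ANG)]);T=np.array([-D[1],D[0]])
A0,B0=.3735,.398
def XY(p): p=np.asarray(p);return np.array([p[:2]@D-A0,p[:2]@T-B0])*1000
def st():
    s=read_state();R=s['tcp_rot'];x=XY(s['position'])
    print('t %.2f X %.1f Y %.1f z %.1f yaw(rel d) %.2f open %.1f F(d,t,z) %.1f %.1f %.1f'%(s['time_s'],*x,s['position'][2]*1000,np.degrees(np.arctan2(R[1,0],R[0,0])-ANG),s['opening']*87,s['force'][:2]@D,s['force'][:2]@T,s['force'][2]));return s
E
python3 - <<'E'
from h import *
st();print(XY([.4773,-.2155]),XY([.4604,.0383]))
E
```

```text
t 1.80 X 244.2 Y -302.8 z 222.5 yaw(rel d) 8.75 open 86.6 F(d,t,z) 0.6 0.0 0.6
[-34.08980826   0.81858249] [-282.62217522   54.9638738 ]
```

send_rows(
  moves="65 0 0 0 4.35; 65 0 0 0 4.35; 65 -27.8 0 30.3 0; 65 -27.8 0 30.3 0; 65 -27.8 0 30.3 0; 65 -27.8 0 30.3 0; 65 -27.8 0 30.3 0; 65 -27.8 0 30.3 0; 65 -27.8 0 30.3 0; 65 -27.8 0 30.3 0; 65 -27.8 0 30.3 0; 65 -27.8 0 30.3 0; 65 0 0 0 0; 65 0 0 0 0; 65 0 0 0 0",
)

```text
time_s: 3.05
position: [0.4765, -0.2159, 0.2227]
tcp_rot: [[0.279, 0.0, 0.96], [-0.96, -0.001, 0.279], [0.001, -1.0, -0.0]]
force: [-0.5, 0.5, -0.2]
opening: 0.747
```

```bash
python3 - <<'E'
from h import *
st()
E
```

```text
t 3.05 X -33.9 Y -0.1 z 222.7 yaw(rel d) 0.12 open 65.0 F(d,t,z) -0.6 -0.3 -0.2
```

send_rows(
  moves="65 0 30 0 0; 65 0 30 0 0; 65 0 30 0 0; 65 0 25 0 0; 65 0 25 0 0; 65 0 20 0 0; 65 0 0 0 0; 65 2 0 0 0; 65 2 0 0 0; 65 1.5 0 0 0; 65 1 0 0 0; 65 0 0 0 0",
)

```text
time_s: 4.05
position: [0.478, -0.2217, 0.0636]
tcp_rot: [[0.278, 0.0, 0.961], [-0.961, 0.0, 0.278], [-0.0, -1.0, 0.0]]
force: [-1.3, 4.2, 1.6]
opening: 0.745
```

```bash
python3 - <<'E'
from h import *
st()
E
```

```text
t 4.05 X -27.9 Y -0.2 z 63.6 yaw(rel d) 0.03 open 64.8 F(d,t,z) -4.4 -0.1 1.6
```

send_rows(
  moves="65 1 0 0 0; 65 1 0 0 0; 65 1 0 0 0; 65 1 0 0 0; 65 0 0 0 0",
)

```text
time_s: 4.47
position: [0.4785, -0.2244, 0.063]
tcp_rot: [[0.278, -0.002, 0.96], [-0.96, 0.002, 0.278], [-0.003, -1.0, -0.001]]
force: [-1.5, 5.6, 4.6]
opening: 0.745
```

```bash
python3 - <<'E'
from h import *
st()
c=capture('side');W=world(c)
P=pts(c,W,(.4,.54,-.22,-.13),.01,.06);x=(P[:,:2]@D-A0)*1000
f=np.polyfit(P[:,2]*1000,x,1);print('front tilt',np.degrees(np.arctan(f[0])),'foot X',f[1],len(P))
E
```

```text
t 4.47 X -25.2 Y -0.5 z 63.0 yaw(rel d) 0.07 open 64.8 F(d,t,z) -5.8 0.1 4.6
front tilt 2.9168489100760895 foot X -62.0071906598782 1011
```

send_rows(
  moves="65 -2 0 0 0; 65 -3 0 0 0; 65 -2 0 0 0; 70 0 -17 0 0; 80 0 -17 0 0; 80 0 0 0 0; 80 3 0 0 0; 80 3 0 0 0; 80 3 0 0 0; 80 3 0 0 0; 80 2 0 0 0; 80 2 0 0 0; 80 2 0 0 0; 80 0 0 0 0",
)

```text
time_s: 5.68
position: [0.4823, -0.2368, 0.0963]
tcp_rot: [[0.278, -0.0, 0.96], [-0.96, -0.0, 0.278], [-0.0, -1.0, -0.001]]
force: [-0.1, 0.8, 0.5]
opening: 0.919
```

```bash
cat >> h.py <<'E'
def car():
    c=capture('side');W=world(c)
    P=pts(c,W,(.39,.57,-.30,-.12),.035,.09);Y=(P[:,:2]@T-B0)*1000
    P=P[abs(Y)<40];x=(P[:,:2]@D-A0)*1000
    f=np.polyfit(P[:,2]*1000,x,1)
    r=x-np.polyval(f,P[:,2]*1000);k=abs(r)<4;f=np.polyfit(P[k,2]*1000,x[k],1)
    th=np.arctan(f[0]);n=f[1]*np.cos(th);print('carton tilt %.1f rear edge X %.1f (n %d/%d)'%(np.degrees(th),(n+56)/np.cos(th),k.sum(),len(k)));return c
E
python3 - <<'E'
from h import *
st();c=car()
cv2.imwrite('pics/c.png',c['image'][120:300,230:450])
E
```

```text
t 5.68 X -12.3 Y -0.3 z 96.3 yaw(rel d) 0.06 open 80.0 F(d,t,z) -0.8 0.1 0.5
carton tilt 5.6 rear edge X -6.5 (n 781/813)
```

send_rows(
  moves="80 3 0 0 0; 80 3 0 0 0; 80 3 0 0 0; 80 3 0 0 0; 78 3 0 0 0; 78 3 0 0 0; 78 2 0 0 0; 78 0 0 0 0",
)

```text
time_s: 6.4
position: [0.4886, -0.2567, 0.0966]
tcp_rot: [[0.278, 0.001, 0.961], [-0.961, -0.001, 0.278], [0.002, -1.0, 0.001]]
force: [-0.0, -0.1, 1.0]
opening: 0.897
```

```bash
python3 - <<'E'
from h import *
st();c=car()
E
```

```text
t 6.40 X 8.7 Y 0.2 z 96.6 yaw(rel d) 0.04 open 78.1 F(d,t,z) 0.1 -0.1 1.0
carton tilt 19.4 rear edge X -6.0 (n 805/866)
```

send_rows(
  moves="78 2 0 0 0; 78 2 0 0 0; 78 2 0 0 0; 78 1.5 0 0 0; 78 1.5 0 0 0; 78 1.5 0 0 0; 78 1.5 0 0 0; 78 1.5 0 0 0; 78 1.5 0 0 0; 78 1.5 0 0 0; 78 0 0 0 0",
)

```text
time_s: 7.37
position: [0.4928, -0.272, 0.0966]
tcp_rot: [[0.278, 0.0, 0.961], [-0.961, -0.001, 0.278], [0.001, -1.0, 0.0]]
force: [0.1, -0.3, -0.6]
opening: 0.895
```

```bash
python3 - <<'E'
from h import *
st();c=car()
E
```

```text
t 7.37 X 24.5 Y 0.0 z 96.6 yaw(rel d) 0.05 open 77.9 F(d,t,z) 0.3 0.0 -0.6
carton tilt 33.5 rear edge X -5.7 (n 862/946)
```

send_rows(
  moves="82 1.5 0 0 0; 87 2 0 0 0; 87 2 0 0 0; 87 2 0 0 0; 87 0 0 0 0; 87 0 0 0 0; 87 0 0 0 0",
)

```text
time_s: 8.0
position: [0.4946, -0.2786, 0.0965]
tcp_rot: [[0.278, -0.0, 0.961], [-0.961, 0.0, 0.278], [-0.0, -1.0, -0.0]]
force: [-0.8, -0.7, -0.3]
opening: 1.0
```

```bash
python3 - <<'E'
from h import *
st();c=car();cv2.imwrite('pics/d.png',cv2.resize(c['image'][100:300,230:450],None,fx=3,fy=3))
E
```

```text
t 8.00 X 31.3 Y -0.1 z 96.5 yaw(rel d) 0.05 open 87.0 F(d,t,z) 0.5 -0.9 -0.3
carton tilt 34.6 rear edge X -5.4 (n 866/951)
```

View pics/d.png

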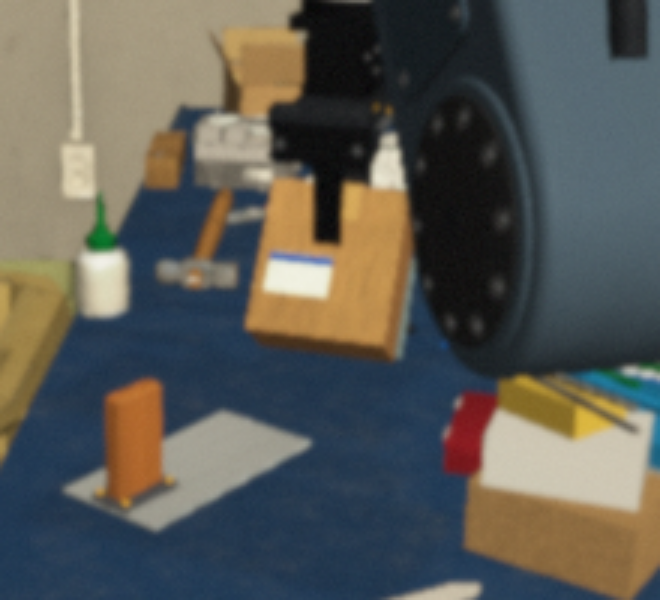

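The carton leans by itself at about 35°, with the fingers clear on both sides. I'll rise and go to the plate's grip.

send_rows(
  moves="87 0 -10 0 0; 87 0 -20 0 0; 87 0 -30 0 0; 87 0 -35 0 0; 87 0 -35 0 0; 87 -39.2 0 6.9 0; 87 -39.2 0 6.9 0; 87 -39.2 0 6.9 0; 87 -39.2 0 6.9 0; 87 -39.2 0 6.9 0; 87 -39.2 0 6.9 0; 87 -39.2 0 6.9 0; 87 -39.2 0 6.9 0; 87 0 0 0 -6.9; 87 0 0 0 -6.9; 87 0 0 0 -6.9; 87 0 0 0 -6.9; 87 0 0 0 -6.9",
)

```text
time_s: 9.55
position: [0.4603, 0.0383, 0.2274]
tcp_rot: [[0.778, 0.001, 0.629], [-0.629, -0.0, 0.778], [0.001, -1.0, 0.0]]
force: [0.1, 0.5, -0.6]
opening: 1.0
```

send_rows(
  moves="87 0 0 0 -6.9; 87 0 0 0 -6.9; 87 0 0 0 -6.9; 87 0 0 0 -6.9; 87 0 0 0 -6.9; 87 0 0 0 0; 87 0 0 0 0",
)

```text
time_s: 10.13
position: [0.4604, 0.038, 0.2271]
tcp_rot: [[0.996, 0.001, 0.087], [-0.087, -0.0, 0.996], [0.001, -1.0, 0.0]]
force: [0.7, -0.6, 0.0]
opening: 1.0
```

```bash
python3 - <<'E'
from h import *
s=st();print(s['joint_positions'].round(0));car()
c=capture('wrist');W=world(c,s)
P=pts(c,W,(.40,.52,0,.09),.06,.085);r=rect(P,'grip')
g=np.array([r[0][0]/1000,r[0][1]/1000]);R=s['tcp_rot'];v=np.r_[g,0]-np.r_[s['position'][:2],0];print('tool shift',(R.T@v*1000).round(1))
P=pts(c,W,(.38,.55,-.12,.09),.0,.006);
c=capture('top');W=world(c);P=pts(c,W,(.4,.52,0,.09),.06,.085);len(P) and rect(P,'grip from top')
E
```

```text
t 10.13 X -282.3 Y 54.9 z 227.1 yaw(rel d) 68.88 open 87.0 F(d,t,z) 0.8 0.5 0.0
[ -9.  17. 104.   0.  58.  -4.]
carton tilt 34.3 rear edge X -5.1 (n 863/950)
grip 533 [460.5  36.9] [38.8 13.6] 84.91 z 0.0739
tool shift [ 0.3  0.  -1.1]
grip from top 169 [460.4  36.9] [39.6 14.2] 84.79 z 0.0737
```

send_rows(
  moves="87 0 35 -1 0; 60 0 35 0 0; 50 0 35 0 0; 50 0 35 0 0; 50 0 32 0 0; 50 0 23 0 0; 50 0 0 0 0; 0 0 0 0 0; 0 0 0 0 0; 0 0 0 0 0; 0 0 0 0 0; 0 0 0 0 0; 0 0 0 0 0; 0 0 0 0 0; 0 0 0 0 0",
)

```text
time_s: 11.53
position: [0.4606, 0.0369, 0.0324]
tcp_rot: [[0.996, 0.001, 0.085], [-0.085, -0.0, 0.996], [0.001, -1.0, 0.0]]
force: [-0.5, 0.6, 7.8]
opening: 0.161
```

```bash
python3 - <<'E'
from h import *
s=st()
c=capture('side');W=world(c);m=masks_of(c,'plate_tip')[0];Q=W[m['region']];Q=Q[Q[:,2]<.008];rect(Q,'blade')
c=capture('top');x=mark_of(c,'plate_tip');print([(XY(ray(c,q['pixel'],.003)),q['p']) for q in x])
E
```

```text
t 11.53 X -281.2 Y 54.8 z 32.4 yaw(rel d) 69.02 open 14.0 F(d,t,z) -0.7 -0.3 7.8
blade 1220 [454.9 -18.3] [167.4  81.1] 85.12 z 0.0027
[(array([-157.08896276,    5.06331865]), 0.75)]
```

send_rows(
  moves="0 0 0 0 -5; 0 0 0 0 -6; 0 0 0 0 -5; 0 0 0 0 -5; 0 -10 0 0 0; 0 -15 0 0 0; 0 -15 0 0 0; 0 -14.8 0 -10 0; 0 0 0 -20 0; 0 0 0 -20 0; 0 0 0 0 0; 0 0 0 0 0",
)

```text
time_s: 12.73
position: [0.4222, -0.028, 0.0324]
tcp_rot: [[0.961, 0.002, -0.278], [0.278, -0.002, 0.961], [0.001, -1.0, -0.002]]
force: [-1.0, -5.4, 7.4]
opening: 0.155
```

```bash
python3 - <<'E'
from h import *
s=st()
c=car();W=world(c);m=masks_of(c,'plate_tip')[0];Q=W[m['region']];Q=Q[Q[:,2]<.008];r=rect(Q,'blade');print(XY(np.array(r[0])/1000))
B=np.c_[(Q[:,:2]@D-A0)*1000,(Q[:,:2]@T-B0)*1000,Q[:,2]*1000];print(np.percentile(B,[.5,2,50,98,99.5],axis=0).round(1))
k=B[:,0]>-170;
for lo in (-160,-140,-120):
    q=B[(B[:,0]>lo)&(B[:,0]<lo+20)];print(lo,np.percentile(q[:,1],[1,99]).round(1),q[:,2].mean().round(1))
x=mark_of(c,'plate_tip');print([(XY(ray(c,q['pixel'],.003)),q['p']) for q in x])
c=capture('top');x=mark_of(c,'plate_tip');print([(XY(ray(c,q['pixel'],.003)),q['p']) for q in x])
cv2.imwrite('pics/e.png',cv2.resize(c['image'][150:320,190:450],None,fx=3,fy=3))
E
```

```text
t 12.73 X -229.5 Y -0.2 z 32.4 yaw(rel d) 90.04 open 13.5 F(d,t,z) 4.9 -2.4 7.4
carton tilt 35.6 rear edge X -6.0 (n 138/156)
blade 904 [437.6 -80.1] [ 78.4 164.2] 16.02 z 0.0029
[-175.19854877    0.22115475]
[[-256.6  -38.8    0.3]
 [-255.3  -37.8    0.8]
 [-195.   -12.6    2.6]
 [-100.4   36.7    7.1]
 [ -96.3   38.9    7.5]]
-160 [-38.4   6.4] 2.6
-140 [-38.8  10.6] 2.4
-120 [-38.7  14.2] 2.6
[(array([-87.29898621,  -0.69004256]), 0.7)]
[(array([-94.19100014,   2.8736453 ]), 0.97)]
```

View pics/e.png

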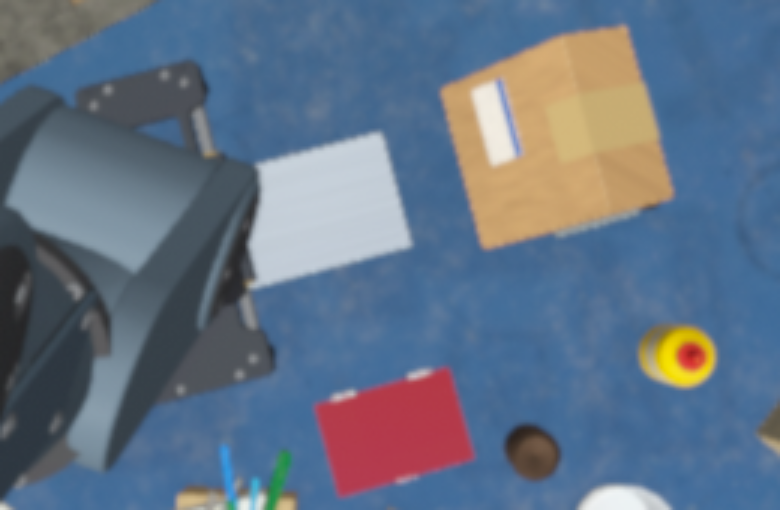

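The blade is square to the carton and centred: the tip edge midpoint (397,188) runs straight to the carton front midpoint (465,169). I'll slide it in by 80 mm.

send_rows(
  moves="0 0 0 -10 0; 0 0 0 -15 0; 0 0 0 -15 0; 0 0 0 -12 0; 0 0 0 -10 0; 0 0 0 -8 0; 0 0 0 -5 0; 0 0 0 -3 0; 0 0 0 -2 0; 0 0 0 0 0; 0 0 0 0 0; 0 0 0 0 0; 0 0 0 0 0",
)

```text
time_s: 14.07
position: [0.4423, -0.1019, 0.0323]
tcp_rot: [[0.961, -0.002, -0.278], [0.278, 0.002, 0.961], [-0.002, -1.0, 0.002]]
force: [-3.2, 3.2, 9.9]
opening: 0.156
```

```bash
python3 - <<'E'
from h import *
s=st();c=car()
E
```

```text
t 14.07 X -152.9 Y -1.3 z 32.3 yaw(rel d) 90.05 open 13.5 F(d,t,z) -4.0 -2.2 9.9
carton tilt 34.0 rear edge X -4.9 (n 279/304)
```

send_rows(
  moves="0 0 0 -1.5 0; 0 0 0 -1.5 0; 0 0 0 0 0; 0 0 0 0 0; 0 0 0 0 0",
)

```text
time_s: 14.53
position: [0.4428, -0.1043, 0.0323]
tcp_rot: [[0.96, -0.003, -0.278], [0.278, 0.002, 0.96], [-0.002, -1.0, 0.003]]
force: [-2.3, 5.8, 9.4]
opening: 0.155
```

```bash
python3 - <<'E'
from h import *
s=st();c=car()
cv2.imwrite('pics/f.png',cv2.resize(c['image'][120:280,230:430],None,fx=4,fy=4)[:600,:800])
x=mark_of(c,'plate_tip');print([(XY(ray(c,q['pixel'],.003)),q['p']) for q in x])
E
```

```text
t 14.53 X -150.5 Y -1.5 z 32.3 yaw(rel d) 90.06 open 13.5 F(d,t,z) -6.2 -0.6 9.4
carton tilt 34.7 rear edge X -5.3 (n 280/313)
[(array([-30.04979918,  -8.04883757]), 0.72)]
```

View pics/f.png

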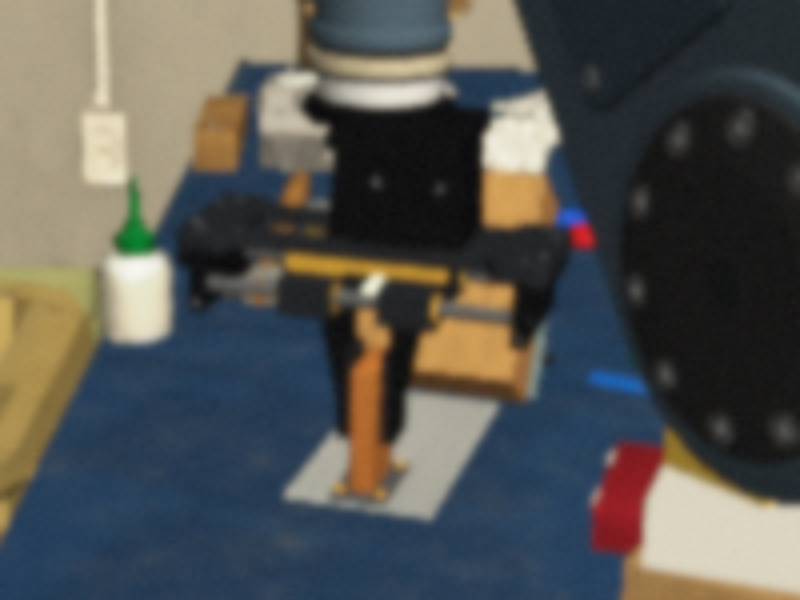

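The blade is under the raised front, and the grip is still held. I'll let go and rise.

send_rows(
  moves="30 0 0 0 0; 40 0 0 0 0; 45 0 0 0 0; 45 0 0 0 0; 45 0 -5 0 0; 45 0 -20 0 0; 45 0 -35 0 0; 60 0 -40 0 0; 87 0 -40 0 0; 87 0 -40 0 0; 87 0 -20 0 0; 87 0 0 0 0; 87 0 0 0 0",
)

```text
time_s: 15.72
position: [0.4452, -0.1064, 0.2329]
tcp_rot: [[0.961, 0.003, -0.278], [0.278, -0.002, 0.961], [0.003, -1.0, -0.002]]
force: [-0.2, -0.1, -0.2]
opening: 0.886
```

```bash
python3 - <<'E'
from h import *
s=st();c=car();W=world(c)
P=pts(c,W,(.38,.5,-.16,-.04),.065,.085);r=rect(P,'grip');print(XY(np.array(r[0])/1000))
c=capture('wrist');W=world(c,s)
P=pts(c,W,(.38,.5,-.16,-.04),.065,.085);r=rect(P,'grip');print(XY(np.array(r[0])/1000))
P=pts(c,W,(.35,.6,-.35,-.1),.1,.15);print('carton top edge',len(P),XY(P[P[:,2].argmax()]))
print([(XY(P[(P[:,:2]@T).argmin()]),XY(P[(P[:,:2]@T).argmax()])) if len(P) else 0])
E
```

```text
t 15.72 X -147.8 Y 0.2 z 232.9 yaw(rel d) 90.05 open 77.1 F(d,t,z) 0.1 -0.2 -0.2
carton tilt 34.5 rear edge X -5.6 (n 835/937)
grip 82 [ 442.1 -101.9] [13.3 41. ] 17.51 z 0.0718
[-152.96318514   -1.53722649]
grip 504 [ 444.3 -105.8] [13.6 40.4] 16.36 z 0.0755
[-148.58379558   -0.4448754 ]
carton top edge 182 [  3.16806728 -48.35469555]
[(array([  3.91426439, -53.23673512]), array([-4.21160243, 55.69795847]))]
```

send_rows(
  moves="87 0 0 -35.4 0; 87 0 0 -35.4 0; 87 0 0 -35.4 0; 87 0 0 -35.4 0; 87 0 0 -35.4 0; 87 0 0 0 6.93; 87 0 0 0 6.93; 87 0 0 0 6.93; 87 0 0 0 6.93; 87 0 0 0 6.93; 87 0 0 0 6.93; 87 0 0 0 6.93; 87 0 0 0 6.93; 87 0 0 0 6.93; 87 0 0 0 6.93; 87 0 0 0 6.93; 87 0 0 0 6.93; 87 0 0 0 6.89; 87 0 0 0 0; 87 0 0 0 0",
)

```text
time_s: 17.48
position: [0.4931, -0.2754, 0.2295]
tcp_rot: [[0.28, -0.003, 0.96], [-0.96, 0.003, 0.28], [-0.004, -1.0, -0.002]]
force: [-0.1, 0.4, 1.0]
opening: 1.0
```

```bash
python3 - <<'E'
from h import *
s=st();car()
E
```

```text
t 17.48 X 27.9 Y -0.7 z 229.5 yaw(rel d) 0.18 open 87.0 F(d,t,z) -0.4 0.0 1.0
carton tilt 34.7 rear edge X -5.7 (n 838/948)
```

send_rows(
  moves="87 1 30 0 0; 87 0 30 0 0; 87 0 25 0 0; 87 0 20 0 0; 87 0 14 0 0; 87 0 9 0 0; 87 0 6 0 0; 87 0 0 0 0; 87 0 0 0 0",
)

```text
time_s: 18.28
position: [0.4945, -0.2772, 0.0977]
tcp_rot: [[0.278, 0.0, 0.961], [-0.961, -0.0, 0.278], [0.0, -1.0, 0.0]]
force: [0.7, -0.0, -0.6]
opening: 0.998
```

```bash
python3 - <<'E'
from h import *
s=st();car()
E
```

```text
t 18.28 X 30.0 Y 0.2 z 97.7 yaw(rel d) 0.04 open 86.8 F(d,t,z) 0.2 0.6 -0.6
carton tilt 34.4 rear edge X -5.5 (n 846/945)
```

send_rows(
  moves="80 -0.5 0 0 0; 77 0 0 0 0; 76 0 0 0 0; 76 -2 0 0 0; 76 -2 0 0 0; 76 -2 0 0 0; 76 -2 0 0 0; 75 -2 0 0 0; 75 -2 0 0 0; 75 0 0 0 0",
)

```text
time_s: 19.17
position: [0.4902, -0.2641, 0.0974]
tcp_rot: [[0.278, -0.001, 0.961], [-0.961, 0.001, 0.278], [-0.002, -1.0, -0.001]]
force: [0.7, -0.8, -0.0]
opening: 0.87
```

```bash
python3 - <<'E'
from h import *
s=st();car()
E
```

```text
t 19.17 X 16.2 Y -0.3 z 97.4 yaw(rel d) 0.02 open 75.7 F(d,t,z) 1.0 0.4 -0.0
carton tilt 27.4 rear edge X -5.4 (n 804/901)
```

send_rows(
  moves="75 -1.5 0 0 0; 75 -1.5 0 0 0; 74 -1.5 0 0 0; 73 -1.5 0 0 0; 73 -1 0 0 0; 73 -1 0 0 0; 73 0 0 0 0; 73 0 0 0 0",
)

```text
time_s: 19.88
position: [0.4884, -0.2571, 0.0975]
tcp_rot: [[0.277, -0.0, 0.961], [-0.961, 0.0, 0.277], [-0.0, -1.0, -0.0]]
force: [-0.1, -0.1, -0.2]
opening: 0.834
```

```bash
python3 - <<'E'
from h import *
s=st();car()
E
```

```text
t 19.88 X 8.9 Y -0.1 z 97.5 yaw(rel d) 0.01 open 72.6 F(d,t,z) 0.1 -0.1 -0.2
carton tilt 21.0 rear edge X -5.9 (n 794/869)
```

send_rows(
  moves="73 -1.5 0 0 0; 72 -1.5 0 0 0; 72 -1.5 0 0 0; 71 -1.5 0 0 0; 71 -1.5 0 0 0; 71 -1.5 0 0 0; 70 -1.5 0 0 0; 70 -1.5 0 0 0; 70 0 0 0 0; 70 0 0 0 0",
)

```text
time_s: 20.77
position: [0.4852, -0.2458, 0.0976]
tcp_rot: [[0.278, 0.0, 0.961], [-0.961, -0.0, 0.278], [0.0, -1.0, -0.0]]
force: [0.7, -0.1, 0.9]
opening: 0.806
```

```bash
python3 - <<'E'
from h import *
s=st();c=car()
W=world(c);P=pts(c,W,(.38,.5,-.16,-.04),.065,.085);r=rect(P,'grip');print(XY(np.array(r[0])/1000))
E
```

```text
t 20.77 X -2.8 Y 0.0 z 97.6 yaw(rel d) 0.01 open 70.2 F(d,t,z) 0.3 0.6 0.9
carton tilt 14.8 rear edge X -6.4 (n 793/841)
grip 81 [ 442.2 -101.5] [14.5 39.9] 14.68 z 0.0717
[-153.32175936   -1.35000113]
```

send_rows(
  moves="70 -1.5 0 0 0; 70 -1.5 0 0 0; 69 -1.5 0 0 0; 69 -1.5 0 0 0; 68 -1.5 0 0 0; 68 -1.5 0 0 0; 68 -1.5 0 0 0; 67 -1.5 0 0 0; 67 -1.5 0 0 0; 67 -1.5 0 0 0; 67 0 0 0 0; 67 0 0 0 0",
)

```text
time_s: 21.82
position: [0.4809, -0.2312, 0.0976]
tcp_rot: [[0.278, -0.0, 0.961], [-0.961, 0.0, 0.278], [-0.0, -1.0, -0.0]]
force: [0.2, 0.6, 1.1]
opening: 0.77
```

```bash
python3 - <<'E'
from h import *
s=st();c=car()
W=world(c);P=pts(c,W,(.38,.5,-.16,-.04),.065,.085);r=rect(P,'grip');print(XY(np.array(r[0])/1000))
E
```

```text
t 21.82 X -18.0 Y -0.0 z 97.6 yaw(rel d) 0.01 open 67.0 F(d,t,z) -0.6 0.4 1.1
carton tilt 5.8 rear edge X -6.2 (n 755/783)
grip 86 [ 441.9 -100.3] [13.9 38.4] 14.71 z 0.0714
[-154.55413921   -1.27288943]
```

send_rows(
  moves="67 -1 0 0 0; 67 -1 0 0 0; 67 -1 0 0 0; 67 -1 0 0 0; 67 -1 0 0 0; 67 -1 0 0 0; 67 -1 0 0 0; 67 -1 0 0 0; 67 -1 0 0 0; 67 -1 0 0 0; 67 -1 0 0 0; 67 -1 0 0 0; 67 -1 0 0 0; 69 -1 0 0 0; 71 0 0 0 0; 72 0 0 0 0; 72 0 0 0 0",
)

```text
time_s: 23.28
position: [0.4772, -0.218, 0.0976]
tcp_rot: [[0.277, 0.0, 0.961], [-0.961, -0.0, 0.277], [0.0, -1.0, 0.0]]
force: [-0.5, 0.1, -0.9]
opening: 0.827
```

```bash
python3 - <<'E'
from h import *
s=st();c=car()
W=world(c);P=pts(c,W,(.38,.5,-.16,-.04),.065,.085);r=rect(P,'grip');print(XY(np.array(r[0])/1000))
cv2.imwrite('pics/g.png',cv2.resize(c['image'][120:280,230:430],None,fx=4,fy=4)[:600,:800])
E
```

```text
t 23.28 X -31.7 Y 0.0 z 97.6 yaw(rel d) 0.00 open 71.9 F(d,t,z) -0.2 -0.5 -0.9
carton tilt 0.1 rear edge X -5.8 (n 748/767)
grip 85 [ 442.4 -101.9] [13.6 38.9] 16.56 z 0.0716
[-152.9083991   -1.1951936]
```

View pics/g.png

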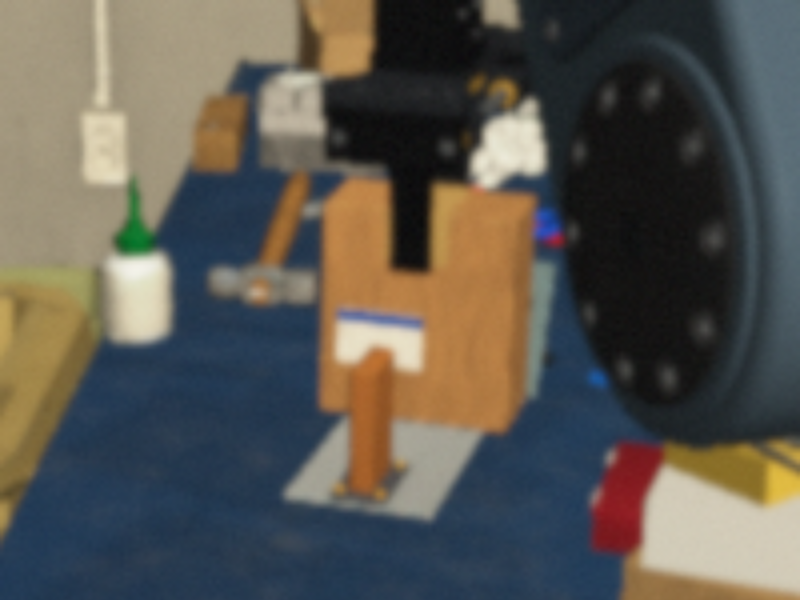

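The carton stands level on the blade and the fingers are clear on both sides. I'll rise and check from above.

send_rows(
  moves="76 -1 0 0 0; 76 0 0 0 0; 76 0 -10 0 0; 76 0 -25 0 0; 76 0 -35 0 0; 76 0 -35 0 0; 76 -10 -25 20 0; 76 -20 0 35 0; 76 -20 0 35 0; 76 -20 0 35 0; 76 0 0 0 0; 76 0 0 0 0; 76 0 0 0 0",
)

```text
time_s: 24.42
position: [0.5769, -0.1149, 0.2277]
tcp_rot: [[0.278, -0.001, 0.96], [-0.96, -0.0, 0.278], [0.0, -1.0, -0.001]]
force: [-0.1, -0.5, -0.1]
opening: 0.873
```

```bash
python3 - <<'E'
from h import *
s=st();c=car()
W=world(c);P=pts(c,W,(.38,.5,-.16,-.04),.065,.085);r=rect(P,'grip side');print(XY(np.array(r[0])/1000))
for t in ['oil_bottle','glue_a','leather_roll']:
    print(t,[(ray(c,x['pixel'],0).round(3),round(x['p'],2)) for x in mark_of(c,t)[:1]])
c=capture('top');W=world(c)
P=pts(c,W,(.38,.57,-.27,-.15),.115,.135)
if len(P)>50: r=rect(P,'carton top');print(XY(np.array(r[0])/1000))
P=pts(c,W,(.38,.5,-.16,-.04),.065,.085)
if len(P)>20: r=rect(P,'grip top');print(XY(np.array(r[0])/1000))
for t in ['oil_bottle','glue_a']: print(t,[(ray(c,x['pixel'],0).round(3),round(x['p'],2)) for x in mark_of(c,t)[:1]])
m=masks_of(c,'leather_roll')[:1]
print([m_['bbox'] for m_ in m])
E
```

```text
t 24.42 X -103.1 Y 124.4 z 227.7 yaw(rel d) 0.06 open 76.0 F(d,t,z) 0.5 -0.3 -0.1
carton tilt 0.2 rear edge X -6.0 (n 744/769)
grip side 86 [ 442.3 -101.9] [13.7 41.1] 14.79 z 0.0713
[-152.97337716   -1.26861593]
oil_bottle [(array([ 0.697, -0.229,  0.   ]), 0.64)]
glue_a []
leather_roll []
carton top 1949 [ 477.5 -215.9] [110.2  56.6] 16.08 z 0.1278
[-33.61945633   0.86678308]
grip top 159 [ 442.9 -103.8] [13.8 39.9] 16.11 z 0.0742
[-150.94944097   -1.21057164]
oil_bottle [(array([ 0.699, -0.215,  0.   ]), 0.39)]
glue_a [(array([ 0.353, -0.338,  0.   ]), 0.82)]
[[355.2, 288.1, 375.1, 310.6]]
```

```bash
python3 -c "
from rig import *
print(hand_in())"
```

```text
the job is handed in; nothing more can be done
None
```

The carton is standing level on the lifting plate's blade in front of the rest. The job is handed in at about 24 s; the hand-in gives no verdict.

**What I did:** I tipped the carton back with the open jaws straddling its top until it leaned by itself at about 34.5°. I then gripped the plate, turned it square and slid the blade under the raised front. Finally I lowered the carton past its balance, with the front finger checking it all the way down, and withdrew the arm.

**Last checks from the cameras:**

| Check | Measured | Allowed |
|---|---|---|
| Carton tilt | about 0.2° | 2.3° |
| Carton top height | 127.8 mm, up 2.9 mm from the start (blade is 3 mm) | underside within 2–3 mm of the blade top |
| Carton middle behind the blade tip | about 18 mm | 6–45 mm |
| Off centre | about 2 mm | 20 mm |
| Square to the plate | within about 1.5° | 11.5° |
| Carton middle in front of the rest's foot line | about 34 mm | at most 80 mm |

The arm was clear of everything when I handed in.

**What did not go as planned or was less certain:**
- **Rear edge position:** The low push meant to slide the carton's rear edge up to the rest's foot line tipped it instead. The edge stayed about 6 mm in front, so the carton leaned slightly steeper than the nominal 33°.
- **Plate position:** The side and top cameras disagreed by about 2 mm on where the grip was.
- **Other items:** The top camera found the white bottle (low confidence), the yellow bottle and the leather roll where they were at the start. The side camera did not find the yellow bottle or the leather roll.

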